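Tip the salvage bin open and drop off the tuner

ROBOT

A 6-joint arm with a two-finger parallel gripper is mounted at the origin on the work surface. World frame = base frame: x ahead of the robot, y to its left, z up, the work surface at z = 0. Lengths are in m, angles in rad, forces in N, time in s.
With the tool pointing down it reaches from about 0.425 to 0.95 m from the base axis. Payload 3.5 kg.
Tool frame: the origin (TCP) lies on the centre line of the jaws, within the pads' length; the fingertips stand 11 mm ahead of it and the grasp point (between the pads) lies 8 mm behind it; y points along the fingers, x is the direction in which the jaws open and shut, and the axes are right-handed (so a half turn about y gives the same grasp; the last joint's range is limited). The gripper opens to 85 mm and grips with 20 to 120 N. Pads are 22 mm wide; open, the fingers measure 114 mm over their backs; the gripper's body (76 mm by 85 mm) begins 54 mm behind the grasp point. The pads swing forward as they close: fully open they stand 13 mm farther back than shut.
Start: joints at [-1.347, 0.286, 1.577, -0, 1.279, -0.15], TCP at [0.247, -0.628, 0.242] pointing down, gripper open.
Joint ranges: [-2.77, 2.77], [-0.9, 2.22], [0.21, 2.48], [-1.53, 4.67], [0.24, 2.81], [-2.84, 2.84]. Speed limits (rad/s): [2.79, 2.79, 3.14, 3.14, 3.14, 3.14].

INTERFACE

Orientations are given as a unit quaternion [x, y, z, w].
In Python, from plant import get_state, read_camera, sign_off gives the robot as it stands.
- The arm moves only by the shell command python3 -m inch 'ROWS' [FORCE]. ROWS is JSON, a list of rows, each an object of numbers: "ax", "ay", "az": the turn, a rotation vector about the tool's x, y, z in rad; "x", "y", "z": the shift along the tool's x, y, z in mm; "hand": the closure, from -1 (fully open) to 1 (shut). In form: [{"ax": .., "ay": .., "az": .., "x": .., "y": .., "z": .., "hand": ..}, ...]. A call has 1 to 5 rows; each row shifts and turns the commanded pose from where the row before left it, along the tool's axes as they then stand; what a row does not reach is not made up. A row lasts 1/12 s, in which the tool goes at most 41.7 mm and 7.16 degrees, less where a joint would pass 70% of its speed; a pose out of reach is approached as far as the arm can. A call with a gripper value outside its range is refused whole. The fingers move at their own pace and stop on an object; FORCE is the grip in N (left out, the last holds). Time passes only in rows, so rows that do not move let the fingers close. It gives the time, the measured TCP pose, the force and the opening at its end, in the units of the state.
- get_state(): the state, without advancing time (a new reading comes with each control period).
- read_camera(name): name is "scene" or "top" or "wrist"; returns a dict with "img" (480x640x3 uint8, red, green, blue), "fov_y" (degrees; the focal length in pixels is half the picture's height over the tangent of half this angle, whatever the lens; pixels are square), "cx", "cy" (the principal point, pixels), "T" (4x4, takes a point from camera to world coordinates); the wrist camera has in their place "T_tool_cam" (4x4, takes a point from camera to tool coordinates, whose origin is the TCP and whose axes are the tool frame's). Camera axes: x right, y down, z forward; pixel columns grow to the right and rows downward; lengths in m; the calibration is good to about 2 mm. A picture is of the moment at which its call begins: read the wrist's pose just before it. There is no depth.
- sign_off(): hands the job in, once; it reports no verdict.
The state is a dict: "time": time; "qpos": joint angles; "dq": joint speeds; "joint_efforts": joint torques, N m; "eef_pos": TCP position; "tcp_rot": TCP orientation; "contact_force": force on the tool from outside, world axes, zero at the start; "wrist_torque": the same for the moment, N m; "opening": opening from 0.0 (shut) to 1.0 (fully open).
Only numpy, scipy, OpenCV 4.12 (cv2) and the standard library are available. Lean on these libraries where they do the work, as an engineer would, in place of code of your own. Each camera call takes 0.05 s, during which the arm holds its last target. There are 200 camera calls.

TASK

Pull the steel tilting bin forward by its red bar, past its balance point and down onto its stop without letting it slam, and let go so that it stays leaning open on its own. Then put the dented silver tuner into the bin's empty front pocket, lowering it in rather than dropping it, and leave the bin open with everything else where it was.

Things in the scene. Friction and masses are not known exactly. Their poses are not given: they have to be found in the camera images.
- shelf: Green plywood shelf unit, fixed, 240 x 240 mm, 265 mm high with stock on top to 320 mm. Origin: on the table below the hinge rod's middle. Local x runs from open front to back board, y along the rod, z up; the bin tips to local -x. Top board (underside at 250 mm) only over x > 25 mm; base board from x -100 mm, 15 mm thick; side cheeks at y +-112 mm, up to 90 mm high.
- bin_hinge (a point): Middle of the hinge rod, 70 mm above the table; fixed; axes as the shelf's.
- bin (a joint): Tilt of the steel bin about the hinge rod, rad: 0 = level, shut, as at the start; grows as its top tips to the shelf's -x; stop at 0.65. Balance point near 0.30: below it the bin falls back to 0, above it falls on to the stop and stays there. Almost no friction, no spring; 0.6 to 1.1 kg, 1 to 4 N at the bar. Faster than 1.5 rad/s forward is a slam.
- bin_bar (a point): Middle of the red pull bar: round, 10 mm thick, 110 mm long along the shelf's y. In the bin's frame (origin on the hinge rod, axes the shelf's when level) at x -155, z 125 mm, so 195 mm above the table when level, about 75 mm when fully tipped; 20 mm above the rim, 70 mm (axis) before the bin's front wall. Moves with the bin.
- bin_pocket (a point): Centre of the inner floor of the bin's empty front pocket; moves and turns with the bin (z normal to the floor, towards the mouth; at x -18, z 4 mm from the hinge in the bin's frame). Pocket 126 (x) x 172 (y) mm inside, walls 4 mm, rim 101 mm above this floor; front wall's outer face 85 mm before the hinge. Grey shells are wedged in the rear pocket (part of the bin).
- tuner: Dented silver tuner can to put in the bin, flat on the table: 56 (its x) x 42 (its y) x 24 mm high, with two brass stubs 9 mm thick standing 10 mm out of its +x end; about 0.16 kg. Origin: centre of the can's underside.
- cup: Red plastic parts cup, 72 mm wide, 75 mm high, bystander; origin: centre of underside.
- coupler: Upright brass coupler, 26 mm wide, 46 mm high, bystander; origin: centre of underside.
- footpad: Black rubber foot pad, disc 52 mm wide, 14 mm high, bystander; origin: centre of underside.
- shell: Loose grey receiver shell, open tray 90 (x) x 130 (y) x 32 mm, bystander; origin: centre of underside.
- driver: Screwdriver lying on the table, bystander, about 200 mm long along its x; origin near its middle.
- jar: Amber jar, 60 mm wide, 75 mm high, bystander; origin: centre of underside.
Mind the look-alikes: they are no part of the job. There is more than one size of the tuner; the one meant has the size given above.

How it is judged:
On the way, in this order (a step that is already met when the one before it is completed fails the run):
1. the bin leans open on its stop, let go of, with the tuner not yet in it (value of joint bin above 0.58 rad and contact force between each of the fingers, the arm and shelf below 0.1 N and not (x of tuner in the frame of bin_pocket between -0.064 and 0.064 m and y of tuner in the frame of bin_pocket between -0.084 and 0.084 m and z of tuner in the frame of bin_pocket between -0.01 and 0.085 m)), for 0.3 s.
2. the tuner is in the front pocket of the open bin (value of joint bin above 0.58 rad and x of tuner in the frame of bin_pocket between -0.064 and 0.064 m and y of tuner in the frame of bin_pocket between -0.084 and 0.084 m and z of tuner in the frame of bin_pocket between -0.01 and 0.085 m), for 0.2 s.
At the end, for the whole second after the job is handed in: The bin leans open on its stop (tilt over 0.58 of 0.65 rad) and still, with the tuner lying at rest in its front pocket (its origin within the pocket's walls and below the rim) and let go of (all of step 2 and velocity of joint bin below 0.1 rad/s and linear speed of tuner below 0.03 m/s); the robot touches nothing.
It fails at once if the bin slams forward (tilt faster than 1.5 rad/s) (velocity of joint bin above 1.5 rad/s).
It fails at once if the tuner is dropped into the bin (faster than 1.1 m/s inside it, a fall of some 60 mm) (linear speed of tuner above 1.1 m/s and x of tuner in the frame of bin_pocket between -0.064 and 0.064 m and y of tuner in the frame of bin_pocket between -0.084 and 0.084 m and z of tuner in the frame of bin_pocket between -0.01 and 0.085 m).
It fails at once if another loose thing (cup, coupler, foot pad, loose shell, screwdriver or jar) is moved more than 25 mm (distance of any of cup, coupler, footpad, shell, driver, jar from where it was at the start of the episode above 0.025 m).
It also fails if it takes over 58 s, if anything falls off the work surface, if the arm or the gripper's body presses on something with over 40 N, if the wrist force passes 120 N, or if a joint passes its speed limit or range.

## Working session

There is one attempt and no reset: what is moved stays moved. The work goes in short steps, Python scripts to look and compute and a shell command to move; the robot and the scene stay as the last step left them, time stands still between calls to the robot, and variables do not carry over. Pictures are saved under pics/ and viewed, about 8 in all and at most 12, crops included, and the job is handed in when it is done.

```bash
mkdir -p pics; ls
cat > h.py <<'E'
import numpy as np, cv2
from plant import get_state, read_camera
from scipy.spatial.transform import Rotation as R
np.set_printoptions(precision=4,suppress=True)
def cam(n):
    s=get_state(); c=read_camera(n)
    if n=='wrist':
        T=np.eye(4);T[:3,:3]=R.from_quat(s['tcp_rot']).as_matrix();T[:3,3]=s['eef_pos'];c['T']=T@np.array(c['T_tool_cam'])
    c['T']=np.array(c['T']);c['f']=240/np.tan(np.radians(c['fov_y'])/2);return c
def save(c,fn): cv2.imwrite('pics/'+fn,np.ascontiguousarray(c['img'][:,:,::-1]))
def ray(c,u,v,z):
    d=c['T'][:3,:3]@np.array([(u-c['cx'])/c['f'],(v-c['cy'])/c['f'],1]);o=c['T'][:3,3];return o+d*(z-o[2])/d[2]
def proj(c,p):
    q=np.linalg.inv(c['T'])@np.append(p,1);return q[:2]/q[2]*c['f']+[c['cx'],c['cy']]
E
python3 - <<'E'
from h import *
import pickle
D={}
for n in ['top','scene']:
    c=cam(n);save(c,n+'0.png');D[n]=c;print(n,c['fov_y'],c['cx'],c['cy'],c['T'])
pickle.dump(D,open('d0.pkl','wb'))
s=get_state();print(s['time'],s['eef_pos'],s['tcp_rot'],R.from_quat(s['tcp_rot']).as_matrix(),s['opening'])
E
```

```text
pics
top 44.64894511244215 319.178436733621 234.4250357844841 [[-0.0266 -0.9943  0.1034  0.4001]
 [-0.9995  0.0247 -0.0192 -0.0172]
 [ 0.0165 -0.1038 -0.9945  1.4123]
 [ 0.      0.      0.      1.    ]]
scene 52.69104617143553 323.4456410212322 242.32615415744937 [[ 0.2835  0.5783 -0.765   1.1827]
 [ 0.959  -0.1741  0.2238 -0.2386]
 [-0.0038 -0.797  -0.6039  0.6649]
 [ 0.      0.      0.      1.    ]]
0.1 [ 0.2464 -0.6278  0.2411] [-0.5837  0.3989 -0.3978  0.5847] [[ 0.3652 -0.0005  0.9309]
 [-0.9309  0.0021  0.3652]
 [-0.0022 -1.      0.0003]] 1.0011439735464
```

View pics/top0.png

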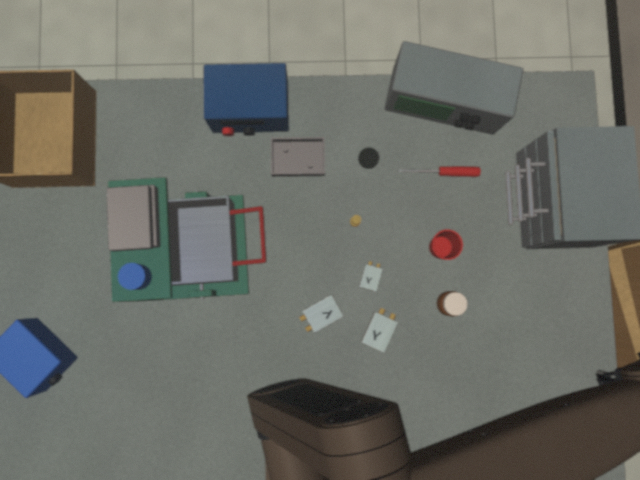

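View pics/scene0.png

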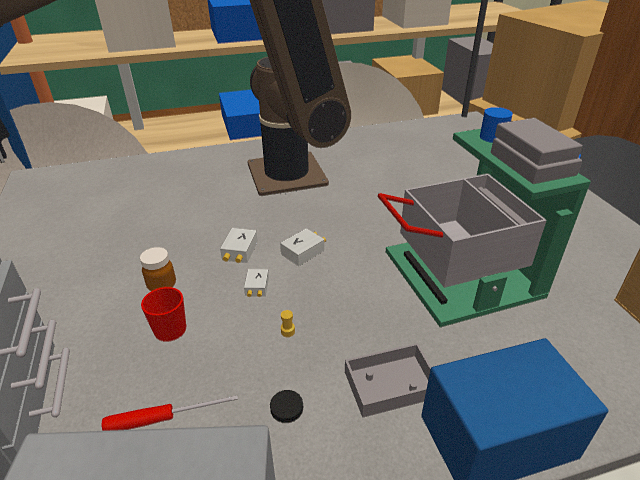

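The top view shows the shelf at about (180,240), with its bar at (262,235), opening towards image right (−y). There are three tuners, at (371,277), (322,314) and (380,331), the first clearly smaller. Next I'll measure the tuners, bar and shelf.

Run:
```python
from h import *
import pickle
D=pickle.load(open('d0.pkl','rb'));c=D['top'];im=c['img'].astype(int)
m=((im.min(2)>150)).astype(np.uint8);m[:,:290]=0;m[:250]=0;m[370:]=0;m[:,415:]=0
for k in cv2.findContours(m,cv2.RETR_EXTERNAL,cv2.CHAIN_APPROX_NONE)[0]:
    if cv2.contourArea(k)<80: continue
    P=np.array([ray(c,u,v,.024)[:2] for u,v in k[:,0]])
    r=cv2.minAreaRect((P*1000).astype(np.float32));print('tuner',r, k[:,0].mean(0),cv2.contourArea(k))
hsv=cv2.cvtColor(c['img'],cv2.COLOR_RGB2HSV)
br=((hsv[...,0]>12)&(hsv[...,0]<28)&(hsv[...,1]>120)).astype(np.uint8);br[:250]=0;br[340:]=0;br[:,:295]=0;br[:,420:]=0
n,l,s,ce=cv2.connectedComponentsWithStats(br)
for i in range(1,n):
    if s[i,4]>3: print('stub',ce[i],s[i,4],ray(c,*ce[i],.012)[:2])
rd=((im[...,0]>90)&(im[...,1]<50)&(im[...,2]<60)).astype(np.uint8);rd[:195]=0;rd[275:]=0;rd[:,:225]=0;rd[:,280:]=0
ys,xs=np.nonzero(rd);
for v in range(206,268,6): print(v,xs[ys==v])
g=((im[...,1]>im[...,0]+25)).astype(np.uint8);g[:150]=0;g[320:]=0;g[:,280:]=0
k=max(cv2.findContours(g,0,2)[0],key=cv2.contourArea);print(cv2.approxPolyDP(k,3,True)[:,0].tolist())
for u,v in [(243,195),(248,293)]: print(ray(c,u,v,.015))
def up(fn,x0,x1,y0,y1,s): cv2.imwrite('pics/'+fn,cv2.resize(np.ascontiguousarray(c['img'][y0:y1,x0:x1,::-1]),None,fx=s,fy=s,interpolation=cv2.INTER_CUBIC))
up('crop1.png',100,300,170,310,4)
```

```text
tuner ((310.5079650878906, -178.35984802246094), (54.104305267333984, 74.19314575195312), 63.55984878540039) [378.9167 332.0625] 668.0
tuner ((357.8006286621094, -45.99203872680664), (53.81113815307617, 74.34436798095703), 28.76976776123047) [322.1758 313.0769] 657.5
tuner ((439.4483642578125, -163.60110473632812), (36.74744415283203, 51.2139778137207), 72.072021484375) [370.7879 277.4394] 296.0
stub [381.2 310.6] 5 [ 0.3597 -0.187 ]
stub [302.   317.75] 4 [0.3479 0.0019]
stub [308. 328.] 5 [ 0.3235 -0.0118]
206 []
212 []
218 []
224 []
230 []
236 []
242 []
248 []
254 []
260 []
266 []
[[164, 178], [109, 182], [110, 186], [156, 185], [161, 229], [159, 248], [111, 252], [113, 300], [170, 296]]
[0.6456 0.1373 0.015 ]
[0.4097 0.1286 0.015 ]
```

View pics/crop1.png

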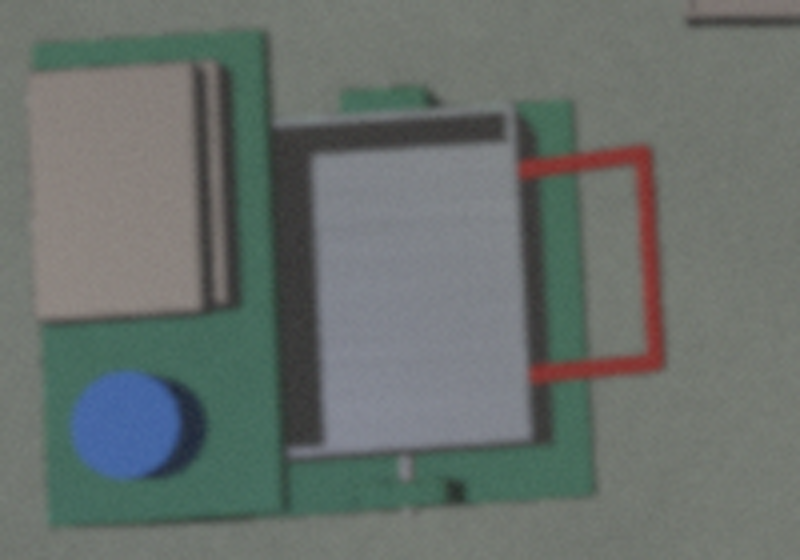

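The small tuner at (371,277) measures about 51×37 mm after edge erosion. The other two measure about 74×54 mm, so the small one is the tuner meant, at (0.439, −0.164). The bar ends are at about (261.3,208) and (264.2,261.3). I'll cross-check the bar position against the scene camera.

```bash
cat >> h.py <<'E'
def to(p,q=None):
    s=get_state();M=R.from_quat(s['tcp_rot']).as_matrix();print('t',s['time'],'tcp',np.array(s['eef_pos']),'F',np.array(s['contact_force']),'op',s['opening'],'q',np.array(s['qpos']))
    print('shift mm in tool',M.T@(np.array(p)-s['eef_pos'])*1000)
    if q is not None: print('turn rotvec tool',R.from_matrix(M.T@q).as_rotvec())
def down(yaw):
    y=np.radians(yaw);return np.array([[np.cos(y),0,-np.sin(y)],[np.sin(y),0,np.cos(y)],[0,-1,0]])
E
python3 - <<'E'
from h import *
import pickle
D=pickle.load(open('d0.pkl','rb'));t=D['top'];s=D['scene']
a=ray(t,261.3,208,.195);b=ray(t,264.2,261.3,.195);m=(a+b)/2;print(a,b,m,np.linalg.norm(a-b))
for p in (a,b,[.439,-.164,.024]): print(proj(s,np.array(p)))
hs=cv2.cvtColor(s['img'],cv2.COLOR_RGB2HSV);r=((hs[...,1]>150)&((hs[...,0]<8)|(hs[...,0]>172))).astype(np.uint8);r[:,:360]=0;r[:150]=0;r[260:]=0
k=max(cv2.findContours(r,0,2)[0],key=cv2.contourArea);print(cv2.approxPolyDP(k,2,True)[:,0].tolist())
to([m[0],m[1],.25],down(-87.9))
E
```

```text
[0.5854 0.0794 0.195 ] [0.4733 0.0752 0.195 ] [0.5293 0.0773 0.195 ] 0.11226761773119087
[405.4556 226.6597]
[378.3256 193.4744]
[255.2094 276.0845]
[[378, 194], [406, 230], [442, 236], [442, 232], [409, 226], [386, 200], [388, 198], [413, 204], [412, 200]]
t 0.1 tcp [ 0.2464 -0.6278  0.2411] F [-0.7365 -0.8125 -0.2297] op 1.0011439735464 q [-1.347   0.2871  1.5781 -0.      1.2786 -0.15  ]
shift mm in tool [-553.1329   -7.5762  520.9196]
turn rotvec tool [ 0.      0.3372 -0.0022]
```

```bash
python3 -m inch '[{"ay":0.112},{"ay":0.112},{"ay":0.112}]'; python3 -c "
from h import *
to([.53,.078,.25],down(-87.9))"
```

```text
t 0.1 tcp [ 0.2464 -0.6278  0.2411] F [-0.7365 -0.8125 -0.2297] op 1.0011439735464 q [-1.347   0.2871  1.5781 -0.      1.2786 -0.15  ]
shift mm in tool [-553.5064   -7.5752  521.765 ]
turn rotvec tool [ 0.      0.3372 -0.0022]validation failed for argument at $[0]...
```

```bash
python3 -m inch '[{"ax":0,"ay":0.112,"az":0,"x":0,"y":0,"z":0,"hand":-1},{"ax":0,"ay":0.112,"az":0,"x":0,"y":0,"z":0,"hand":-1},{"ax":0,"ay":0.112,"az":0,"x":0,"y":0,"z":0,"hand":-1}]'; python3 -c "
from h import *
to([.53,.078,.25],down(-87.9))"
```

```text
time: 0.35
eef_pos: [0.2464, -0.628, 0.2415]
tcp_rot: [-0.508, 0.492, -0.491, 0.508]
contact_force: [-0.5, -0.0, -0.6]
opening: 1.001
t 0.35 tcp [ 0.2464 -0.628   0.2415] F [-0.4519 -0.0086 -0.5573] op 1.0005176605953043 q [-1.347   0.2868  1.5776  0.      1.2786  0.1916]
shift mm in tool [-696.4958   -7.6118  306.1837]
turn rotvec tool [ 0.0003 -0.0044 -0.0015]
```

```bash
python3 -m inch '[{"ax":0,"ay":0,"az":0,"x":-36,"y":-1,"z":16,"hand":-1},{"ax":0,"ay":0,"az":0,"x":-36,"y":-1,"z":16,"hand":-1},{"ax":0,"ay":0,"az":0,"x":-36,"y":-1,"z":16,"hand":-1},{"ax":0,"ay":0,"az":0,"x":-36,"y":-1,"z":16,"hand":-1},{"ax":0,"ay":0,"az":0,"x":-36,"y":-1,"z":16,"hand":-1}]' 20
python3 -m inch '[{"ax":0,"ay":0,"az":0,"x":-36,"y":-1,"z":16,"hand":-1},{"ax":0,"ay":0,"az":0,"x":-36,"y":-1,"z":16,"hand":-1},{"ax":0,"ay":0,"az":0,"x":-36,"y":-1,"z":16,"hand":-1},{"ax":0,"ay":0,"az":0,"x":-36,"y":0,"z":16,"hand":-1},{"ax":0,"ay":0,"az":0,"x":-36,"y":0,"z":16,"hand":-1}]' 20
python3 -m inch '[{"ax":0,"ay":0,"az":0,"x":-36,"y":0,"z":16,"hand":-0.3},{"ax":0,"ay":0,"az":0,"x":-36,"y":0,"z":16,"hand":-0.3},{"ax":0,"ay":0,"az":0,"x":-36,"y":0,"z":16,"hand":-0.3},{"ax":0,"ay":0,"az":0,"x":-36,"y":0,"z":16,"hand":-0.3},{"ax":0,"ay":0,"az":0,"x":-36,"y":0,"z":16,"hand":-0.3}]' 20
python3 -m inch '[{"ax":0,"ay":0,"az":0,"x":-36,"y":0,"z":16,"hand":-0.3},{"ax":0,"ay":0,"az":0,"x":-36,"y":0,"z":16,"hand":-0.3},{"ax":0,"ay":0,"az":0,"x":0,"y":0,"z":0,"hand":-0.3}]' 20
python3 - <<'E'
from h import *
to([.53,.078,.187],down(-87.9))
c=cam('wrist');save(c,'w1.png')
for p in ([.5854,.0794,.195],[.4733,.0752,.195]): print(proj(c,np.array(p)))
hs=cv2.cvtColor(c['img'],cv2.COLOR_RGB2HSV);r=((hs[...,1]>150)&((hs[...,0]<8)|(hs[...,0]>172))).astype(np.uint8)
print(r.sum())
if r.sum()>50:
    k=max(cv2.findContours(r,0,2)[0],key=cv2.contourArea);print(cv2.approxPolyDP(k,3,True)[:,0].tolist())
E
```

```text
time: 0.77
eef_pos: [0.3198, -0.4435, 0.2465]
tcp_rot: [-0.509, 0.491, -0.49, 0.509]
contact_force: [-0.2, 0.9, 0.2]
opening: 1.003
time: 1.18
eef_pos: [0.3929, -0.2606, 0.25]
tcp_rot: [-0.509, 0.491, -0.491, 0.509]
contact_force: [1.4, -0.2, -0.7]
opening: 1.003
time: 1.6
eef_pos: [0.4659, -0.0776, 0.2501]
tcp_rot: [0.509, -0.491, 0.49, -0.509]
contact_force: [-0.3, 0.5, -0.0]
opening: 0.649
time: 1.85
eef_pos: [0.496, -0.0009, 0.25]
tcp_rot: [-0.51, 0.489, -0.488, 0.512]
contact_force: [-0.2, 0.4, 0.5]
opening: 0.655
t 1.85 tcp [ 0.496  -0.0009  0.25  ] F [-0.1516  0.365   0.4832] op 0.6550667159511635 q [-0.2081 -0.1228  1.9987  0.0029  1.266   1.3173]
shift mm in tool [-77.1671  63.2281  37.4277]
turn rotvec tool [-0.0003  0.0079 -0.0028]
[135.5399  63.245 ]
[162.6728 313.6884]
10673
[[8, 56], [5, 68], [13, 77], [121, 74], [149, 293], [137, 294], [55, 275], [49, 278], [47, 286], [51, 292], [165, 314], [166, 301], [169, 302], [164, 287], [167, 283], [164, 284], [162, 230], [142, 54], [133, 47]]
```

View pics/w1.png

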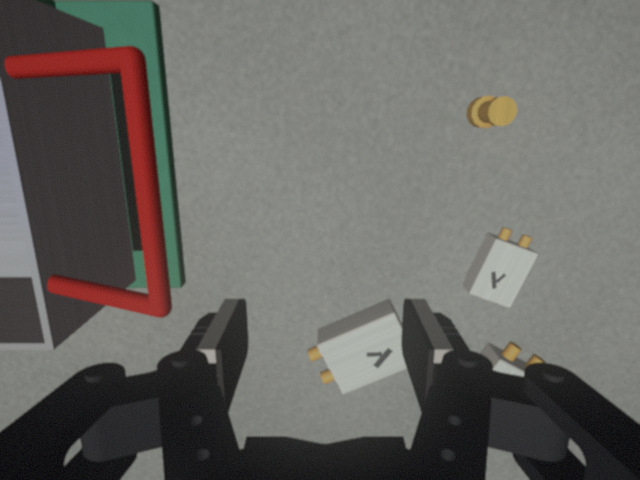

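The bar runs from about (135,60) to (157,303), within a couple of mm of where I predicted it. I'll move over it, descend and grip.

```bash
python3 -m inch '[{"ax":0,"ay":0,"az":0,"x":-36,"y":0,"z":16,"hand":-0.3},{"ax":0,"ay":0,"az":0,"x":-36,"y":0,"z":16,"hand":-0.3},{"ax":0,"ay":0,"az":0,"x":-5,"y":15,"z":5,"hand":-0.3},{"ax":0,"ay":0,"az":0,"x":0,"y":25,"z":0,"hand":-0.3},{"ax":0,"ay":0,"az":0,"x":0,"y":23,"z":0,"hand":-0.3}]' 20
python3 -m inch '[{"ax":0,"ay":0,"az":0,"x":0,"y":0,"z":0,"hand":-0.3},{"ax":0,"ay":0,"az":0,"x":0,"y":0,"z":0,"hand":1},{"ax":0,"ay":0,"az":0,"x":0,"y":0,"z":0,"hand":1},{"ax":0,"ay":0,"az":0,"x":0,"y":0,"z":0,"hand":1},{"ax":0,"ay":0,"az":0,"x":0,"y":0,"z":0,"hand":1}]' 20
python3 -m inch '[{"ax":0,"ay":0,"az":0,"x":0,"y":0,"z":0,"hand":1},{"ax":0,"ay":0,"az":0,"x":0,"y":0,"z":0,"hand":1},{"ax":0,"ay":0,"az":0,"x":0,"y":0,"z":0,"hand":1}]' 20
python3 - <<'E'
from h import *
to([.53,.078,.187],down(-87.9))
th=np.arange(0,.66,.05);x=-155*np.cos(th)-125*np.sin(th);z=125*np.cos(th)-155*np.sin(th)
print(np.diff(x),np.diff(z))
E
```

```text
time: 2.32
eef_pos: [0.5296, 0.0714, 0.1868]
tcp_rot: [-0.509, 0.49, -0.491, 0.51]
contact_force: [-0.3, -0.3, -0.9]
opening: 0.647
time: 2.73
eef_pos: [0.5291, 0.0738, 0.1877]
tcp_rot: [-0.507, 0.492, -0.49, 0.511]
contact_force: [2.0, 5.1, -3.3]
opening: 0.099
time: 2.98
eef_pos: [0.5291, 0.0738, 0.1878]
tcp_rot: [-0.507, 0.492, -0.49, 0.511]
contact_force: [0.2, 7.1, -4.7]
opening: 0.109
t 2.9833 tcp [0.5291 0.0738 0.1878] F [ 0.2442  7.1023 -4.6987] op 0.10851899124344026 q [-0.054   0.0278  1.9724  0.0062  1.1409  1.4774]
shift mm in tool [-4.1594  0.7767  1.0062]
turn rotvec tool [-0.001   0.0002 -0.0055]
[-6.0537 -5.6511 -5.2345 -4.8047 -4.3629 -3.9103 -3.4478 -2.9768 -2.4982
 -2.0135 -1.5237 -1.0301 -0.534 ] [-7.903  -8.1957 -8.4679 -8.7189 -8.9481 -9.155  -9.339  -9.4996 -9.6366
 -9.7494 -9.8378 -9.9017 -9.9408]
```

```bash
python3 -m inch '[{"ax":0,"ay":0,"az":0,"x":3,"y":4,"z":0,"hand":1},{"ax":0,"ay":0,"az":0,"x":3,"y":4,"z":0,"hand":1},{"ax":0,"ay":0,"az":0,"x":5.6,"y":8.2,"z":0,"hand":1},{"ax":0,"ay":0,"az":0,"x":5.2,"y":8.5,"z":0,"hand":1}]' 20
python3 -c "
from h import *
to([.53,.078,.187])"
```

```text
time: 3.32
eef_pos: [0.5298, 0.0578, 0.163]
tcp_rot: [-0.507, 0.492, -0.489, 0.511]
contact_force: [1.5, 10.9, -6.0]
opening: 0.098
t 3.3167 tcp [0.5298 0.0578 0.163 ] F [ 1.537  10.9451 -5.9627] op 0.09811697134517151 q [-0.0854  0.0538  1.9945  0.0088  1.0928  1.4451]
shift mm in tool [-20.3628 -23.8445   0.9568]
```

```bash
python3 -m inch '[{"ax":0,"ay":0,"az":0,"x":4.8,"y":8.7,"z":0,"hand":1},{"ax":0,"ay":0,"az":0,"x":4.3,"y":8.9,"z":0,"hand":1},{"ax":0,"ay":0,"az":0,"x":3.9,"y":9.1,"z":0,"hand":1},{"ax":0,"ay":0,"az":0,"x":3.4,"y":9.3,"z":0,"hand":1},{"ax":0,"ay":0,"az":0,"x":3,"y":9.5,"z":0,"hand":1}]' 20
python3 -m inch '[{"ax":0,"ay":0,"az":0,"x":2.5,"y":9.6,"z":0,"hand":1},{"ax":0,"ay":0,"az":0,"x":2,"y":9.7,"z":0,"hand":1},{"ax":0,"ay":0,"az":0,"x":1.5,"y":9.8,"z":0,"hand":1},{"ax":0,"ay":0,"az":0,"x":1,"y":8,"z":0,"hand":1},{"ax":0,"ay":0,"az":0,"x":0.5,"y":5,"z":0,"hand":1}]' 20
python3 -c "
from h import *
to([.53,.034,.068],down(-87.9))"
```

```text
time: 3.73
eef_pos: [0.5305, 0.0401, 0.1172]
tcp_rot: [-0.505, 0.494, -0.489, 0.512]
contact_force: [1.8, 16.8, -4.2]
opening: 0.104
time: 4.15
eef_pos: [0.531, 0.0347, 0.0772]
tcp_rot: [-0.504, 0.496, -0.488, 0.512]
contact_force: [-12.3, 27.0, 33.2]
opening: 0.104
t 4.15 tcp [0.531  0.0347 0.0772] F [-12.2858  26.9535  33.2496] op 0.10364053585608417 q [-0.1324  0.1764  2.0402  0.0191  0.9283  1.3944]
shift mm in tool [ 0.8293  9.1498 -1.0449]
turn rotvec tool [ 0.0006 -0.0042 -0.0156]
```

```bash
python3 -m inch '[{"ax":0,"ay":0,"az":0,"x":-2,"y":-3,"z":0,"hand":1},{"ax":0,"ay":0,"az":0,"x":-1,"y":-2,"z":0,"hand":1},{"ax":0,"ay":0,"az":0,"x":0,"y":0,"z":0,"hand":1}]' 20
python3 -c "
from h import *
to([.53,.034,.068],down(-87.9))"
```

```text
time: 4.4
eef_pos: [0.5309, 0.035, 0.0815]
tcp_rot: [-0.507, 0.493, -0.489, 0.511]
contact_force: [0.1, 14.7, -1.5]
opening: 0.102
t 4.4 tcp [0.5309 0.035  0.0815] F [ 0.1483 14.7124 -1.5117] op 0.102178978095693 q [-0.1286  0.1685  2.0397  0.0102  0.9339  1.4003]
shift mm in tool [ 1.1249 13.4766 -0.9512]
turn rotvec tool [-0.0009 -0.0009 -0.0082]
```

```bash
python3 -m inch '[{"ax":0,"ay":0,"az":0,"x":-1,"y":0,"z":0,"hand":0.6},{"ax":0,"ay":0,"az":0,"x":0,"y":0,"z":0,"hand":0.2},{"ax":0,"ay":0,"az":0,"x":0,"y":0,"z":0,"hand":-0.3},{"ax":0,"ay":0,"az":0,"x":0,"y":0,"z":0,"hand":-0.3},{"ax":0,"ay":0,"az":0,"x":0,"y":0,"z":0,"hand":-0.3}]' 20
python3 -m inch '[{"ax":0,"ay":0,"az":0,"x":0,"y":-15,"z":0,"hand":-0.3},{"ax":0,"ay":0,"az":0,"x":0,"y":-30,"z":0,"hand":-0.3},{"ax":0,"ay":0,"az":0,"x":0,"y":-40,"z":0,"hand":-0.3},{"ax":0,"ay":0,"az":0,"x":0,"y":-40,"z":0,"hand":-0.3},{"ax":0,"ay":0,"az":0,"x":0,"y":-40,"z":0,"hand":-0.6}]' 20
python3 - <<'E'
from h import *
to([.439,-.164,.24],down(72))
c=cam('scene');save(c,'scene1.png')
E
```

```text
time: 4.82
eef_pos: [0.5313, 0.0315, 0.0806]
tcp_rot: [-0.509, 0.49, -0.491, 0.509]
contact_force: [-0.3, 0.4, -0.3]
opening: 0.649
time: 5.23
eef_pos: [0.5303, 0.0317, 0.2466]
tcp_rot: [0.509, -0.491, 0.491, -0.509]
contact_force: [1.0, -0.4, 0.0]
opening: 0.776
t 5.2333 tcp [0.5303 0.0317 0.2466] F [ 0.9807 -0.3866  0.0005] op 0.7761198530715835 q [-0.1312 -0.0356  1.9235 -0.0002  1.2542  1.4025]
shift mm in tool [192.2101   6.7041 -98.5353]
turn rotvec tool [ 0.0003 -2.7903 -0.0008]
```

View pics/scene1.png

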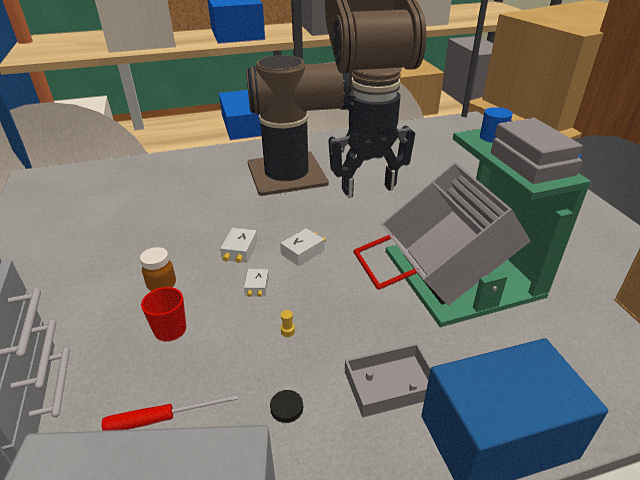

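The bin now leans open, with its bar low at about (380,265), and the other objects look undisturbed. Next I'll move over the tuner at (256,281) and turn the tool.

```bash
python3 -m inch '[{"ax":0,"ay":0,"az":0,"x":35,"y":0,"z":-18,"hand":-0.6},{"ax":0,"ay":0,"az":0,"x":35,"y":0,"z":-18,"hand":-0.6},{"ax":0,"ay":0,"az":0,"x":35,"y":0,"z":-18,"hand":-0.6},{"ax":0,"ay":0,"az":0,"x":35,"y":0,"z":-18,"hand":-0.6},{"ax":0,"ay":0,"az":0,"x":35,"y":0,"z":-18,"hand":-0.6}]' 20
python3 -m inch '[{"ax":0,"ay":0,"az":0,"x":17,"y":0,"z":-8,"hand":-0.6},{"ax":0,"ay":-0.121,"az":0,"x":0,"y":0,"z":0,"hand":-0.6},{"ax":0,"ay":-0.121,"az":0,"x":0,"y":0,"z":0,"hand":-0.6},{"ax":0,"ay":-0.121,"az":0,"x":0,"y":0,"z":0,"hand":-0.6},{"ax":0,"ay":-0.121,"az":0,"x":0,"y":0,"z":0,"hand":-0.6}]' 20
python3 -m inch '[{"ax":0,"ay":-0.121,"az":0,"x":0,"y":0,"z":0,"hand":-0.6},{"ax":0,"ay":-0.121,"az":0,"x":0,"y":0,"z":0,"hand":-0.6},{"ax":0,"ay":-0.121,"az":0,"x":0,"y":0,"z":0,"hand":-0.6},{"ax":0,"ay":-0.121,"az":0,"x":0,"y":0,"z":0,"hand":-0.6},{"ax":0,"ay":-0.121,"az":0,"x":0,"y":0,"z":0,"hand":-0.6}]' 20
python3 -m inch '[{"ax":0,"ay":-0.121,"az":0,"x":0,"y":0,"z":0,"hand":-0.6},{"ax":0,"ay":-0.121,"az":0,"x":0,"y":0,"z":0,"hand":-0.6},{"ax":0,"ay":-0.121,"az":0,"x":0,"y":0,"z":0,"hand":-0.6},{"ax":0,"ay":-0.121,"az":0,"x":0,"y":0,"z":0,"hand":-0.6},{"ax":0,"ay":-0.121,"az":0,"x":0,"y":0,"z":0,"hand":-0.6}]' 20
python3 -m inch '[{"ax":0,"ay":-0.121,"az":0,"x":0,"y":0,"z":0,"hand":-0.6},{"ax":0,"ay":-0.121,"az":0,"x":0,"y":0,"z":0,"hand":-0.6},{"ax":0,"ay":-0.121,"az":0,"x":0,"y":0,"z":0,"hand":-0.6},{"ax":0,"ay":-0.121,"az":0,"x":0,"y":0,"z":0,"hand":-0.6},{"ax":0,"ay":-0.121,"az":0,"x":0,"y":0,"z":0,"hand":-0.6}]' 20
python3 -m inch '[{"ax":0,"ay":-0.121,"az":0,"x":0,"y":0,"z":0,"hand":-0.6},{"ax":0,"ay":-0.121,"az":0,"x":0,"y":0,"z":0,"hand":-0.6},{"ax":0,"ay":-0.121,"az":0,"x":0,"y":0,"z":0,"hand":-0.6},{"ax":0,"ay":-0.121,"az":0,"x":0,"y":0,"z":0,"hand":-0.6},{"ax":0,"ay":0,"az":0,"x":0,"y":0,"z":0,"hand":-0.6}]' 20
python3 - <<'E'
from h import *
to([.439,-.164,.12],down(72))
c=cam('wrist');save(c,'w2.png');print(proj(c,np.array([.439,-.164,.024])))
c=cam('top')
m=((c['img'].min(2)>150)).astype(np.uint8);m[:,290:]=m[:,290:];m[:265]=0;m[300:]=0;m[:,:350]=0;m[:,395:]=0
for k in cv2.findContours(m,cv2.RETR_EXTERNAL,cv2.CHAIN_APPROX_NONE)[0]: print(cv2.contourArea(k),k[:,0].mean(0))
E
```

```text
time: 5.7
eef_pos: [0.4464, -0.1477, 0.2451]
tcp_rot: [-0.509, 0.49, -0.491, 0.509]
contact_force: [0.5, -1.1, -0.3]
opening: 0.798
time: 6.12
eef_pos: [0.4398, -0.1641, 0.2449]
tcp_rot: [0.613, -0.353, 0.353, -0.613]
contact_force: [0.1, -0.8, 0.0]
opening: 0.799
time: 6.53
eef_pos: [0.4399, -0.1638, 0.2449]
tcp_rot: [0.69, -0.154, 0.154, -0.69]
contact_force: [0.7, 0.2, -0.6]
opening: 0.802
time: 6.95
eef_pos: [0.4399, -0.1638, 0.2449]
tcp_rot: [0.705, 0.059, -0.059, -0.705]
contact_force: [-0.3, -0.2, 0.7]
opening: 0.804
time: 7.37
eef_pos: [0.4399, -0.1638, 0.2449]
tcp_rot: [0.655, 0.266, -0.266, -0.655]
contact_force: [-0.3, 0.8, 0.1]
opening: 0.799
time: 7.78
eef_pos: [0.4399, -0.1637, 0.2449]
tcp_rot: [0.573, 0.414, -0.414, -0.573]
contact_force: [-1.2, -0.7, -0.5]
opening: 0.802
t 7.7833 tcp [ 0.4399 -0.1637  0.2449] F [-1.2247 -0.655  -0.4579] op 0.8016352350934198 q [-0.5729 -0.1841  2.0618 -0.0002  1.2638 -1.8243]
shift mm in tool [ -0.5118 124.9095   0.8074]
turn rotvec tool [ 0.     -0.0051 -0.0002]
[324.6636 202.6234]
45.5 [370.2593 285.8519]
```

View pics/w2.png

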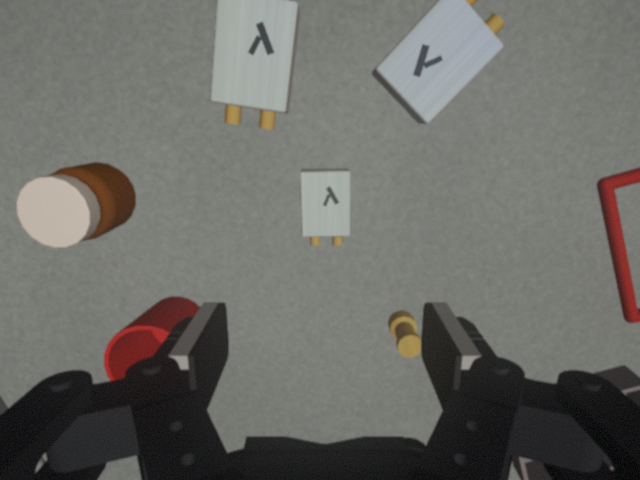

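```bash
python3 - <<'E'
from h import *
c=cam('wrist');P=[ray(c,u,v,.024) for u,v in [(301,170),(350,170),(350,237),(301,237)]]
print(np.linalg.norm(P[0]-P[1]),np.linalg.norm(P[1]-P[2]),np.mean(P,0))
E
python3 -m inch '[{"ax":0,"ay":0,"az":0,"x":0,"y":40,"z":0,"hand":-0.6},{"ax":0,"ay":0,"az":0,"x":0,"y":40,"z":0,"hand":-0.6},{"ax":0,"ay":0,"az":0,"x":0,"y":40,"z":0,"hand":-0.6},{"ax":0,"ay":0,"az":0,"x":1,"y":25,"z":0,"hand":-0.6},{"ax":0,"ay":0,"az":0,"x":0,"y":0,"z":0,"hand":-0.6}]' 40
python3 - <<'E'
from h import *
to([.439,-.164,.014],down(72))
c=cam('wrist');save(c,'w3.png');print(proj(c,np.array([.439,-.164,.024])))
E
```

```text
0.040404067022444236 0.05735902441916993 [ 0.4406 -0.1636  0.024 ]
time: 8.35
eef_pos: [0.4362, -0.1599, 0.0939]
tcp_rot: [-0.57, -0.411, 0.415, 0.578]
contact_force: [-0.6, 1.3, 0.4]
opening: 0.802
t 8.35 tcp [ 0.4362 -0.1599  0.0939] F [-0.5916  1.3123  0.4422] op 0.802363629742806 q [-0.5703  0.0087  2.1858 -0.      0.96   -1.8182]
shift mm in tool [-3.2626 79.8465 -4.9983]
turn rotvec tool [-0.0125 -0.0087  0.0032]
[319.6721 270.8325]
```

View pics/w3.png

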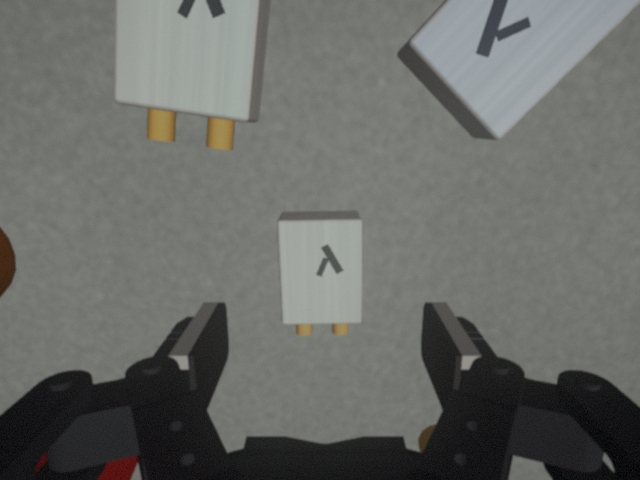

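The tuner measures 57×40 mm, so it's the right one. It's centred at (321,271), as predicted. I'll descend and grip.

```bash
python3 -m inch '[{"ax":0,"ay":0,"az":0,"x":-3,"y":20,"z":-5,"hand":-0.6},{"ax":0,"ay":0,"az":0,"x":0,"y":20,"z":0,"hand":-0.6},{"ax":0,"ay":0,"az":0,"x":0,"y":20,"z":0,"hand":-0.6},{"ax":0,"ay":0,"az":0,"x":0,"y":8,"z":0,"hand":-0.6},{"ax":0,"ay":0,"az":0,"x":0,"y":0,"z":0,"hand":-0.6}]' 40
python3 -c "
from h import *
to([.4395,-.164,.014],down(72))"
```

```text
time: 8.82
eef_pos: [0.4443, -0.167, 0.0322]
tcp_rot: [-0.573, -0.413, 0.414, 0.574]
contact_force: [0.1, -0.1, -0.7]
opening: 0.803
t 8.8167 tcp [ 0.4443 -0.167   0.0322] F [ 0.0983 -0.0884 -0.7346] op 0.8028033999392395 q [-0.5738  0.141   2.1874 -0.      0.8138 -1.8231]
shift mm in tool [ 1.3545 18.2032  5.5316]
turn rotvec tool [-0.0007 -0.0073  0.0002]
```

```bash
python3 -m inch '[{"ax":0,"ay":0,"az":0,"x":1,"y":9,"z":5,"hand":-0.6},{"ax":0,"ay":0,"az":0,"x":0,"y":9,"z":0,"hand":-0.6},{"ax":0,"ay":0,"az":0,"x":0,"y":0,"z":0,"hand":-0.6}]' 40
python3 -m inch '[{"ax":0,"ay":0,"az":0,"x":0,"y":0,"z":0,"hand":1},{"ax":0,"ay":0,"az":0,"x":0,"y":0,"z":0,"hand":1},{"ax":0,"ay":0,"az":0,"x":0,"y":0,"z":0,"hand":1},{"ax":0,"ay":0,"az":0,"x":0,"y":0,"z":0,"hand":1},{"ax":0,"ay":0,"az":0,"x":0,"y":0,"z":0,"hand":1}]' 40
python3 -c "
from h import *
to([.4395,-.164,.014],down(72))"
```

```text
time: 9.07
eef_pos: [0.4391, -0.164, 0.0134]
tcp_rot: [-0.573, -0.414, 0.414, 0.574]
contact_force: [0.3, 0.5, -0.4]
opening: 0.799
time: 9.48
eef_pos: [0.4405, -0.1648, 0.0148]
tcp_rot: [0.574, 0.414, -0.413, -0.573]
contact_force: [0.1, 1.2, 3.9]
opening: 0.478
t 9.4833 tcp [ 0.4405 -0.1648  0.0148] F [0.1008 1.1743 3.8898] op 0.4777901225072358 q [-0.5742  0.1672  2.2009  0.0002  0.7718 -1.8243]
shift mm in tool [0.4286 0.8174 1.1888]
turn rotvec tool [ 0.0017 -0.0067 -0.0003]
```

```bash
python3 -m inch '[{"ax":0,"ay":0,"az":0,"x":0,"y":-15,"z":0,"hand":1},{"ax":0,"ay":0,"az":0,"x":0,"y":-30,"z":0,"hand":1},{"ax":0,"ay":0,"az":0,"x":0,"y":-35,"z":0,"hand":1},{"ax":0,"ay":0,"az":0,"x":0,"y":-35,"z":0,"hand":1},{"ax":0,"ay":0,"az":0,"x":0,"y":-35,"z":0,"hand":1}]' 40
python3 -m inch '[{"ax":0,"ay":0,"az":0,"x":0,"y":-35,"z":0,"hand":1},{"ax":0,"ay":0,"az":0,"x":0,"y":-35,"z":0,"hand":1},{"ax":0,"ay":0.12,"az":0,"x":0,"y":0,"z":0,"hand":1},{"ax":0,"ay":0.12,"az":0,"x":0,"y":0,"z":0,"hand":1},{"ax":0,"ay":0.12,"az":0,"x":0,"y":0,"z":0,"hand":1}]' 40
python3 -m inch '[{"ax":0,"ay":0.12,"az":0,"x":0,"y":0,"z":0,"hand":1},{"ax":0,"ay":0.12,"az":0,"x":0,"y":0,"z":0,"hand":1},{"ax":0,"ay":0.12,"az":0,"x":0,"y":0,"z":0,"hand":1},{"ax":0,"ay":0.12,"az":0,"x":0,"y":0,"z":0,"hand":1},{"ax":0,"ay":0.12,"az":0,"x":0,"y":0,"z":0,"hand":1}]' 40
python3 -m inch '[{"ax":0,"ay":0.12,"az":0,"x":0,"y":0,"z":0,"hand":1},{"ax":0,"ay":0.13,"az":0,"x":0,"y":0,"z":0,"hand":1},{"ax":0,"ay":0,"az":0,"x":0,"y":0,"z":0,"hand":1}]' 40
python3 - <<'E'
from h import *
to([.529,.083,.237],down(2.1))
c=read_camera('wrist');print(c['T_tool_cam'])
E
```

```text
time: 9.9
eef_pos: [0.4388, -0.1638, 0.1645]
tcp_rot: [-0.573, -0.413, 0.414, 0.574]
contact_force: [0.2, -0.4, -1.7]
opening: 0.481
time: 10.32
eef_pos: [0.4395, -0.1643, 0.2342]
tcp_rot: [0.639, 0.303, -0.302, -0.639]
contact_force: [0.5, 0.3, -2.5]
opening: 0.482
time: 10.73
eef_pos: [0.4391, -0.164, 0.2329]
tcp_rot: [-0.7, -0.1, 0.101, 0.7]
contact_force: [0.7, -0.1, -2.0]
opening: 0.48
time: 10.98
eef_pos: [0.4391, -0.164, 0.233]
tcp_rot: [-0.707, -0.015, 0.016, 0.707]
contact_force: [0.1, 0.5, -1.7]
opening: 0.484
t 10.9833 tcp [ 0.4391 -0.164   0.233 ] F [ 0.1131  0.4921 -1.6792] op 0.48415246197935663 q [-0.5744 -0.1737  2.0751 -0.0001  1.2421 -0.6172]
shift mm in tool [100.3606  -3.9277 242.9559]
turn rotvec tool [-0.001   0.0062 -0.0017]
[[ 1.     -0.0011  0.0002  0.0008]
 [-0.0005 -0.276   0.9612 -0.1319]
 [-0.001  -0.9612 -0.276   0.0689]
 [ 0.      0.      0.      1.    ]]
```

```bash
python3 -m inch '[{"ax":0,"ay":0,"az":0,"x":10,"y":0,"z":24,"hand":1},{"ax":0,"ay":0,"az":0,"x":15,"y":0,"z":36,"hand":1},{"ax":0,"ay":0,"az":0,"x":15,"y":0,"z":36,"hand":1},{"ax":0,"ay":0,"az":0,"x":15,"y":0,"z":36,"hand":1},{"ax":0,"ay":0,"az":0,"x":15,"y":-1,"z":36,"hand":1}]' 40
python3 -m inch '[{"ax":0,"ay":0,"az":0,"x":15,"y":-1,"z":36,"hand":1},{"ax":0,"ay":0,"az":0,"x":10,"y":-2,"z":24,"hand":1},{"ax":0,"ay":0,"az":0,"x":5,"y":0,"z":15,"hand":1},{"ax":0.1,"ay":0,"az":0,"x":0,"y":0,"z":0,"hand":1},{"ax":0.1,"ay":0,"az":0,"x":0,"y":0,"z":0,"hand":1}]' 40
python3 -m inch '[{"ax":0.1,"ay":0,"az":0,"x":0,"y":0,"z":0,"hand":1},{"ax":0.1,"ay":0,"az":0,"x":0,"y":0,"z":0,"hand":1},{"ax":0.1,"ay":0,"az":0,"x":0,"y":0,"z":0,"hand":1},{"ax":0.1,"ay":0,"az":0,"x":0,"y":0,"z":0,"hand":1},{"ax":0.05,"ay":0,"az":0,"x":0,"y":0,"z":0,"hand":1}]' 40
python3 - <<'E'
from h import *
q=down(2.1)@R.from_rotvec([.65,0,0]).as_matrix()
to([.528,.119,.19],q);to([.525,.1994,.0838],q)
c=cam('wrist');save(c,'w4.png')
X=np.array([-.037,.9993,0]);Y=np.array([-.9993,-.037,0]);Z=np.array([0,0,1.]);H=np.array([.5238,.2325,.07])
ct,st=np.cos(.65),np.sin(.65)
B=lambda x,y,z:H+(x*ct-z*st)*X+y*Y+(z*ct+x*st)*Z
for x in(-.081,.045):
  for y in(-.086,.086):
    for z in (.105,.004): print((x,y,z),proj(c,B(x,y,z)))
E
```

```text
time: 11.45
eef_pos: [0.502, 0.0083, 0.2345]
tcp_rot: [-0.707, -0.017, 0.017, 0.707]
contact_force: [0.6, 0.3, -2.5]
opening: 0.482
time: 11.87
eef_pos: [0.5287, 0.0856, 0.238]
tcp_rot: [-0.631, -0.018, 0.021, 0.775]
contact_force: [0.9, 0.1, -3.1]
opening: 0.481
time: 12.28
eef_pos: [0.5284, 0.0817, 0.2367]
tcp_rot: [-0.443, -0.01, 0.021, 0.896]
contact_force: [0.1, -0.1, -2.7]
opening: 0.483
t 12.2833 tcp [0.5284 0.0817 0.2367] F [ 0.0666 -0.1365 -2.6936] op 0.4828179489358268 q [-0.3055  0.0387  1.9613  0.6142  1.4298 -0.5316]
shift mm in tool [ 1.294  59.7571  1.1704]
turn rotvec tool [-0.0031  0.0079 -0.0054]
t 12.2833 tcp [0.5284 0.0817 0.2367] F [ 0.0666 -0.1365 -2.6936] op 0.4828179489358268 q [-0.3055  0.0387  1.9613  0.6142  1.4298 -0.5316]
shift mm in tool [  1.9524 192.9891   0.5352]
turn rotvec tool [-0.0031  0.0079 -0.0054]
(-0.081, -0.086, 0.105) [456.214  329.1168]
(-0.081, -0.086, 0.004) [422.5395 274.9805]
(-0.081, 0.086, 0.105) [193.3358 326.9125]
(-0.081, 0.086, 0.004) [227.7357 273.3972]
(0.045, -0.086, 0.105) [476.3986 130.0354]
(0.045, -0.086, 0.004) [433.5661 127.2188]
(0.045, 0.086, 0.105) [176.4052 127.8056]
(0.045, 0.086, 0.004) [219.0997 125.6273]
```

View pics/w4.png

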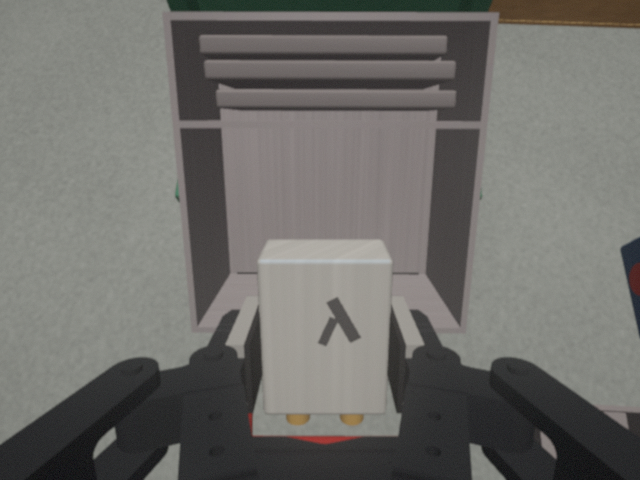

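The bin matches my model: front rim predicted at row 328 (seen at 328), divider at row 125. I'll lower along the pocket axis.

```bash
python3 -m inch '[{"ax":0,"ay":0,"az":0,"x":1,"y":25,"z":0,"hand":1},{"ax":0,"ay":0,"az":0,"x":1,"y":25,"z":0,"hand":1},{"ax":0,"ay":0,"az":0,"x":0,"y":25,"z":0,"hand":1},{"ax":0,"ay":0,"az":0,"x":0,"y":20,"z":0,"hand":1},{"ax":0,"ay":0,"az":0,"x":0,"y":15,"z":0,"hand":1}]' 40
python3 -m inch '[{"ax":0,"ay":0,"az":0,"x":0,"y":15,"z":0,"hand":1},{"ax":0,"ay":0,"az":0,"x":0,"y":15,"z":0,"hand":1},{"ax":0,"ay":0,"az":0,"x":0,"y":15,"z":0,"hand":1},{"ax":0,"ay":0,"az":0,"x":0,"y":12,"z":0,"hand":1}]' 40
python3 -c "
from h import *
q=down(2.1)@R.from_rotvec([.65,0,0]).as_matrix()
to([.525,.1994,.0838],q)"
```

```text
time: 12.75
eef_pos: [0.5265, 0.1505, 0.1484]
tcp_rot: [-0.445, -0.011, 0.022, 0.895]
contact_force: [0.1, 0.0, -1.6]
opening: 0.48
time: 13.08
eef_pos: [0.5256, 0.1847, 0.1039]
tcp_rot: [-0.445, -0.011, 0.021, 0.895]
contact_force: [-0.8, 0.0, -1.4]
opening: 0.483
t 13.0833 tcp [0.5256 0.1847 0.1039] F [-0.7737  0.0359 -1.4077] op 0.4828351110741165 q [-0.1134  0.2159  2.0422  0.7218  1.125  -0.5643]
shift mm in tool [ 0.0824 24.9193 -0.4151]
turn rotvec tool [ 0.0016  0.0096 -0.0063]
```

```bash
python3 -m inch '[{"ax":0,"ay":0,"az":0,"x":0,"y":10,"z":0,"hand":1},{"ax":0,"ay":0,"az":0,"x":0,"y":8,"z":0,"hand":1},{"ax":0,"ay":0,"az":0,"x":0,"y":5,"z":0,"hand":1},{"ax":0,"ay":0,"az":0,"x":0,"y":3,"z":0,"hand":1},{"ax":0,"ay":0,"az":0,"x":0,"y":0,"z":0,"hand":1}]' 40
python3 -c "
from h import *
q=down(2.1)@R.from_rotvec([.65,0,0]).as_matrix()
to([.525,.1994,.0838],q)"
```

```text
time: 13.5
eef_pos: [0.5254, 0.1998, 0.0841]
tcp_rot: [-0.444, -0.01, 0.02, 0.896]
contact_force: [-0.0, 0.9, -2.3]
opening: 0.48
t 13.5 tcp [0.5254 0.1998 0.0841] F [-0.0398  0.9227 -2.333 ] op 0.48017334187430594 q [-0.0853  0.2527  2.0439  0.7469  1.0822 -0.5737]
shift mm in tool [-0.396  -0.0254 -0.4973]
turn rotvec tool [ 0.0002  0.007  -0.0055]
```

```bash
python3 -m inch '[{"ax":0,"ay":0,"az":0,"x":0,"y":3,"z":0,"hand":1},{"ax":0,"ay":0,"az":0,"x":0,"y":3,"z":0,"hand":1},{"ax":0,"ay":0,"az":0,"x":0,"y":0,"z":0,"hand":1}]' 40
python3 -m inch '[{"ax":0,"ay":0,"az":0,"x":0,"y":0,"z":0,"hand":-0.4},{"ax":0,"ay":0,"az":0,"x":0,"y":0,"z":0,"hand":-0.4},{"ax":0,"ay":0,"az":0,"x":0,"y":0,"z":0,"hand":-0.4},{"ax":0,"ay":0,"az":0,"x":0,"y":0,"z":0,"hand":-0.4},{"ax":0,"ay":0,"az":0,"x":0,"y":0,"z":0,"hand":-0.4}]' 40
python3 -m inch '[{"ax":0,"ay":0,"az":0,"x":0,"y":-10,"z":0,"hand":-0.4},{"ax":0,"ay":0,"az":0,"x":0,"y":-20,"z":0,"hand":-0.4},{"ax":0,"ay":0,"az":0,"x":0,"y":-30,"z":0,"hand":-0.4},{"ax":0,"ay":0,"az":0,"x":0,"y":-35,"z":0,"hand":-0.4},{"ax":0,"ay":0,"az":0,"x":0,"y":-35,"z":0,"hand":-0.4}]' 40
python3 -m inch '[{"ax":0,"ay":0,"az":0,"x":0,"y":-35,"z":0,"hand":-0.4},{"ax":0,"ay":0,"az":0,"x":0,"y":-30,"z":0,"hand":-0.4},{"ax":0,"ay":0,"az":0,"x":0,"y":0,"z":0,"hand":-0.4},{"ax":0,"ay":0,"az":0,"x":0,"y":0,"z":0,"hand":-0.4}]' 40
python3 - <<'E'
from h import *
to([.529,.083,.237])
c=cam('wrist');d=cam('scene')
cv2.imwrite('pics/end.png',cv2.resize(np.hstack([c['img'],d['img']])[:,:,::-1],(800,300),interpolation=cv2.INTER_AREA))
E
```

```text
time: 13.75
eef_pos: [0.5253, 0.2033, 0.0795]
tcp_rot: [-0.444, -0.01, 0.02, 0.896]
contact_force: [0.0, 0.2, -2.6]
opening: 0.477
time: 14.17
eef_pos: [0.5256, 0.2032, 0.08]
tcp_rot: [-0.444, -0.01, 0.02, 0.896]
contact_force: [0.5, -0.4, 0.3]
opening: 0.699
time: 14.58
eef_pos: [0.5283, 0.1238, 0.1844]
tcp_rot: [-0.444, -0.01, 0.021, 0.896]
contact_force: [0.5, 0.3, 0.9]
opening: 0.698
time: 14.92
eef_pos: [0.5317, 0.084, 0.2371]
tcp_rot: [-0.445, -0.012, 0.018, 0.895]
contact_force: [-0.9, -0.3, -0.5]
opening: 0.705
t 14.9167 tcp [0.5317 0.084  0.2371] F [-0.9306 -0.3061 -0.5404] op 0.7054802467116194 q [-0.2987  0.0413  1.9564  0.6145  1.4213 -0.5248]
shift mm in tool [-2.7612 -0.4275 -0.7854]
```

View pics/end.png

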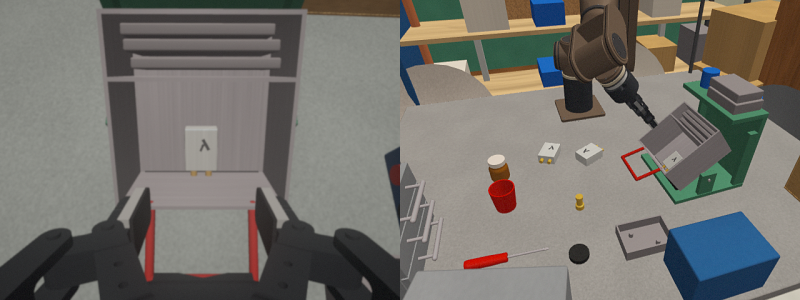

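The tuner lies flat on the pocket floor with its stubs against the front wall, at about (200,150) in the left half. The bin is open and the gripper is clear of it. Handing in.

```bash
python3 -c "
from plant import sign_off,get_state
print(get_state()['contact_force']);print(sign_off())"
```

```text
[-0.62191208 -0.23998699 -0.78905469]
the job is handed in; nothing more can be done
None
```

The bin is open on its stop with the tuner in its front pocket, and I handed the job in at about 15 s of the 58 s allowed; `sign_off` gives no verdict.

- **Bin:** I gripped the red bar and led it around the hinge at about 0.6 rad/s commanded, past balance and onto the stop. The push on the stop peaked at about 43 N at the wrist (limit 120 N). I then eased off and let go, and pictures showed it staying open on its own.
- **Tuner:** I picked the small one, which measured 57 × 40 mm. I lowered it along the tilted pocket's axis and released it an estimated 6 mm above the floor.
- **Last checks:** The final picture shows the tuner lying flat on the pocket floor, stubs against the front wall, with the bin open. The gripper was clear, with the wrist force at noise level (about 1 N). The other objects looked unmoved, judged by eye only.
- **Not measured directly:** I did not measure the bin's tilt or speed. The tilt rests on the wrist picture matching my 0.65 rad model of the pocket to within a few pixels.
- **Disagreements:** The arm was 5 to 6 mm off its expected position on the way down to the tuner, and I corrected that before gripping. When I eased off the stop, the gripper rose about 4 mm while still holding the bar.

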